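# Put the pigment jars, bottles and tin away

## Robot

A 6-joint arm with a two-finger parallel gripper is mounted at the origin on the work surface. World frame = base frame: x ahead of the robot, y to its left, z up, the work surface at z = 0. Lengths are in m, angles in rad, forces in N, time in s.
With the tool pointing down it reaches from about 0.375 to 0.975 m from the base axis. Payload 3.8 kg.
Tool frame: the origin (TCP) lies between the finger pads; the fingertips stand robot.tips_ahead ahead of it and the grasp point (between the pads) lies 11 mm behind it (robot.tips_ahead is the distance from the TCP to the fingertips, in m); z points along the fingers, y is the line along which they close (so a half turn about z gives the same grasp; the last joint's range is limited). The gripper opens to 88 mm and grips with 3 to 60 N. Pads are 18 mm wide; open, the fingers measure 123 mm over their backs; the gripper's body (75 mm by 187 mm) begins 45 mm behind the grasp point.
Start: joints at [1.072, 0.264, 1.604, -0, 1.274, -0.037], TCP at [0.301, 0.604, 0.247] pointing down, gripper open.
Joint ranges: [-2.63, 2.63], [-0.94, 2.18], [0.31, 2.57], [-1.31, 4.45], [0, 2.66], [-2.55, 2.55]. Speed limits (rad/s): [2.57, 2.57, 3.14, 3.14, 3.14, 3.14].

## Interface

Orientations are given as a rotation vector (axis times angle).
In Python, from bench import sensors, imaging, job, robot gives the robot as it stands.
- The arm moves only by the tool play_rows, never from a script. Its argument "moves" is a list of rows, each an object with "offset": the shift along the tool's x, y, z in mm, a list of three; "turn": the turn, a rotation vector about the tool's x, y, z in degrees, a list of three; "claw": the opening, from -1 (shut) to 1 (fully open). A call has 1 to 5 rows; each row is the pose to reach, as a shift and turn from the pose commanded when the call began, along the tool's axes at that moment; what a row does not reach only later rows make up. A row lasts 1/12 s, in which the tool goes at most 41.7 mm and 7.16 degrees, less where a joint would pass 70% of its speed; a pose out of reach is approached as far as the arm can. A call with a gripper value outside its range is refused whole. The fingers move at their own pace and stop on an object; "force" is the grip in N (left out, the last holds). Time passes only in rows, so rows that repeat a pose let the fingers close. It gives the time, the measured TCP pose, the force, the opening and the grip force at its end, in the units of the state.
- sensors.state(): the state, without advancing time (a new reading comes with each control period).
- imaging.snapshot(name): name is "side" or "top" or "wrist"; returns a dict with "color" (400x640x3 uint8, red, green, blue), "camera_matrix" (3x3 intrinsics, pixels), "extrinsics" (4x4, takes a point from world to camera coordinates). Camera axes: x right, y down, z forward; pixel columns grow to the right and rows downward; lengths in m; the calibration is good to about 2 mm. A picture is of the moment at which its call begins. There is no depth.
- job.hand_in(): hands the job in; it is judged then, once.
The state is a dict: "time": time; "joints": joint angles; "qvel": joint speeds; "effort": joint torques, N m; "eef_pos": TCP position; "tool_rot": TCP orientation; "ft_force": force on the tool from outside, world axes, zero at the start; "torque": the same for the moment, N m; "opening": opening from 0.0 (shut) to 1.0 (fully open); "gripper_force": force on a finger pad.
Only numpy, scipy, OpenCV 4.12 (cv2) and the standard library are available. Lean on these libraries where they do the work, as an engineer would, in place of code of your own. Each camera call takes 0.05 s, during which the arm holds its last target. There are 200 camera calls.

## Task

Clear the pigment bench: stand the two loose jars in the tray that already holds a jar and the two loose amber bottles in the tray that already holds a bottle, one upright in each free bay, and slide the flat tin under the low shelf board until no more than about a finger's breadth of it shows. Set the glass down rather than dropping it, knock none of it over, and leave the jar and the bottle already in the trays where they stand.

Things in the scene. Friction and masses are not known exactly. Their poses are not given: they have to be found in the camera images.
- jar_a: Pigment jar: round clear-glass jar with blue contents, brown paper label and white screw lid. Body 52 mm diameter and straight-sided from the base up to 52 mm, lid 49 mm diameter, 70 mm tall in all, about 220 g. Origin: centre of the underside, z up. Stands loose on the bench.
- jar_b: The second loose pigment jar, exactly like jar_a.
- bottle_a: Medium bottle: slim round amber-glass bottle with pale label and glass stopper. Body 42 mm diameter and straight-sided from the base up to 50 mm, then a narrow neck 20 mm across with a 21-25 mm stopper, 82 mm tall in all, about 160 g. Origin: centre of the underside, z up. Stands loose on the bench.
- bottle_b: The second loose bottle, exactly like bottle_a.
- tin: Flat round steel tin with a lid, 60 mm diameter (the lower half 58 mm), 26 mm tall, about 140 g. Origin: centre of the underside, z up. Lies flat and loose on the bench.
- jar_tray: Fixed wooden tray, 230 (x) x 80 (y) x 20 mm high, floor top 6 mm above the bench, walls and 2 dividers 5 mm: three bays in a row, 70 x 70 mm inside, centred at x = -75, 0, +75 mm. kept_jar stands in the middle bay; the end bays are free. Looks just like bottle_tray. Origin: centre of the underside at bench level; x along its length, away from the robot, z up.
- bottle_tray: Fixed wooden tray of the same make, sizes, bays, origin and axes as jar_tray. kept_bottle stands in the bay farthest from the robot (x = +75 mm); the other two bays are free.
- kept_jar: A jar exactly like jar_a that already stands loose in the jar tray; it is to be left where it stands.
- kept_bottle: A bottle exactly like bottle_a that already stands loose in the bottle tray; it is to be left where it stands.
- shelf: Fixed low wooden shelf: board 210 (y) x 160 (x) x 18 mm on two 12 mm side cheeks. Gap under it 36 mm high, 186 wide, open at the front, empty. Stock glass up to 136 mm above the bench stands on it from 90 mm behind the front edge. Origin: bench level below the middle of the board's front edge, which faces the robot; x points in under the board, z up.

How it is judged:
At the end, for the whole second after the job is handed in: Loose jars upright (7 deg) on the floor of jar-tray bays, loose bottles likewise in the bottle tray, all at rest; tin flat under the board, centre at least 10 mm inside its front edge and within 65 mm of its middle; kept jar and bottle upright within 15 mm of their start (x of jar_a in the frame of jar_tray between -0.112 and 0.112 m and y of jar_a in the frame of jar_tray between -0.035 and 0.035 m and z of each of jar_a, jar_b in the frame of jar_tray below 0.01 m and angle between each of jar_a, jar_b, bottle_a, bottle_b, kept_jar, kept_bottle's own z axis and vertical below 0.12 rad and linear speed of each of jar_a, jar_b, bottle_a, bottle_b, tin below 0.02 m/s and x of jar_b in the frame of jar_tray between -0.112 and 0.112 m and y of jar_b in the frame of jar_tray between -0.035 and 0.035 m and x of bottle_a in the frame of bottle_tray between -0.112 and 0.112 m and y of bottle_a in the frame of bottle_tray between -0.035 and 0.035 m and z of each of bottle_a, bottle_b in the frame of bottle_tray below 0.01 m and x of bottle_b in the frame of bottle_tray between -0.112 and 0.112 m and y of bottle_b in the frame of bottle_tray between -0.035 and 0.035 m and x of tin in the frame of shelf between 0.01 and 0.13 m and y of tin in the frame of shelf between -0.065 and 0.065 m and z of tin in the frame of shelf below 0.006 m and angle between tin's own z axis and vertical below 0.1 rad and distance of each of kept_jar, kept_bottle from where it was at the start of the episode below 0.015 m); the robot touches nothing.
It fails at once if a glass jar or bottle is dropped (falls freely faster than 0.9 m/s) ((linear speed of jar_a above 0.9 m/s and contact force between the fingers and jar_a below 0.05 N) or (linear speed of jar_b above 0.9 m/s and contact force between the fingers and jar_b below 0.05 N) or (linear speed of bottle_a above 0.9 m/s and contact force between the fingers and bottle_a below 0.05 N) or (linear speed of bottle_b above 0.9 m/s and contact force between the fingers and bottle_b below 0.05 N)).
It fails at once if a glass jar or bottle is knocked over (angle between any of jar_a, jar_b, bottle_a, bottle_b, kept_jar, kept_bottle's own z axis and vertical above 1.1 rad).
It fails at once if the jar or the bottle already in a tray is moved by more than 40 mm (distance of any of kept_jar, kept_bottle from where it was at the start of the episode above 0.04 m).
It also fails if it takes over 128 s, if anything falls off the work surface, if the arm or the gripper's body presses on something with over 40 N, if the wrist force passes 120 N, or if a joint passes its speed limit or range.

## Working session

There is one attempt and no reset: what is moved stays moved. The work goes in short steps, Python scripts to look and compute and a tool call to move; the robot and the scene stay as the last step left them, time stands still between calls to the robot, and variables do not carry over. Pictures are saved under pics/ and viewed, at most 14 in all, crops included, and the job is handed in when it is done.

Besides the shell and the picture viewer there is one more tool, called by a JSON object that holds its "method" and its "body", one argument or row to a line. play_rows: Moves the arm, as the interface text tells. Its arguments: {"type":"object","properties":{"moves":{"type":"array"},"force":{"type":"number"}},"required":["moves"]}

```bash
mkdir -p pics; python3 - <<'E'
from bench import sensors, imaging, robot
import cv2, numpy as np
print(sensors.state()); print(robot.tips_ahead)
np.set_printoptions(precision=4,suppress=True)
for n in ("side","top"):
    s=imaging.snapshot(n); cv2.imwrite(f"pics/{n}0.png",s["color"][:,:,::-1]); print(n,s["camera_matrix"],s["extrinsics"])
E
```

```text
{'time': 0.0, 'joints': array([ 1.07206824e+00,  2.64748872e-01,  1.60536505e+00, -1.49607845e-05,
        1.27367446e+00, -3.68916608e-02]), 'qvel': array([ 2.03508676e-04, -5.88068469e-04, -1.46729678e-03,  1.14507726e-03,
        3.92865571e-05,  3.99577694e-04]), 'effort': array([ 2.15648448e-03, -5.02104414e+01, -3.56875312e+01,  7.30006769e-02,
        2.94921559e-02, -1.72690070e-04]), 'eef_pos': array([0.30044886, 0.60368288, 0.24539568]), 'tool_rot': array([-0.71888395, -3.05765194,  0.00333144]), 'ft_force': array([ 0.14313958,  1.27929068, -0.07369789]), 'torque': array([ 0.05089376, -0.05775477,  0.02666664]), 'gripper_force': 0.0, 'opening': 0.9979067952147647}
0.008
side [[505.6177   0.     327.9924]
 [  0.     505.6177 199.5236]
 [  0.       0.       1.    ]] [[ 0.8039 -0.5947  0.0125 -0.4568]
 [-0.3714 -0.5183 -0.7704  0.2327]
 [ 0.4646  0.6146 -0.6375  0.8028]
 [ 0.      0.      0.      1.    ]]
top [[421.8248   0.     314.4918]
 [  0.     421.8248 199.023 ]
 [  0.       0.       1.    ]] [[-0.0005 -1.      0.0019  0.012 ]
 [-0.9967  0.0003 -0.0813  0.5649]
 [ 0.0813 -0.002  -0.9967  1.1283]
 [ 0.      0.      0.      1.    ]]
```

View pics/side0.png

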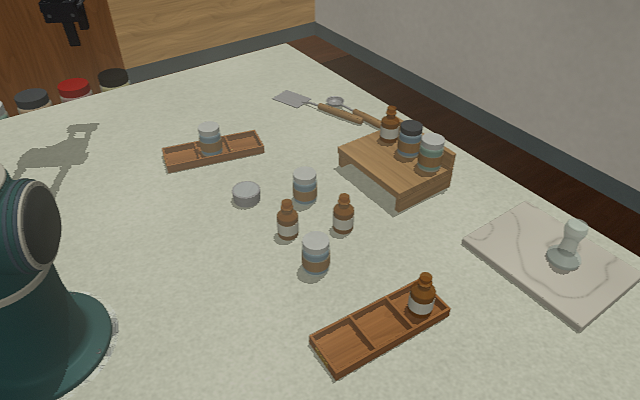

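View pics/top0.png

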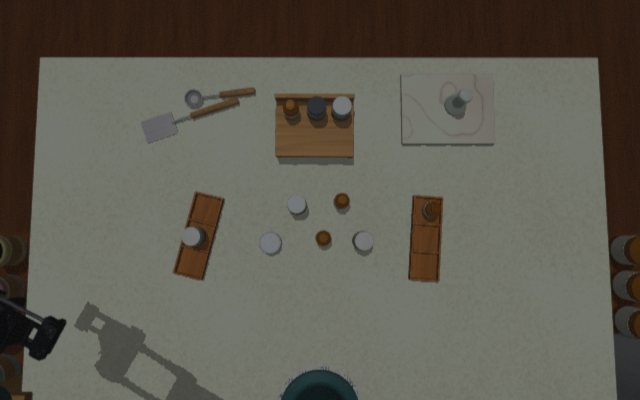

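Side: tin (246,193), jars (304,185) and (316,255), bottles (288,220) and (343,215). The jar tray is at left (213,150), the bottle tray at (380,320), and the shelf at (395,165). Top: tin (270,243), jars (297,205) and (363,241), bottles (323,239) and (342,201). I'll enlarge both views to get accurate pixels.

```bash
python3 - <<'E'
import cv2
t=cv2.imread("pics/top0.png");s=cv2.imread("pics/side0.png")
def crop(i,x,y,w,h,k,n):
    o=cv2.resize(i[y:y+h,x:x+w],None,fx=k,fy=k,interpolation=cv2.INTER_CUBIC)
    o=cv2.convertScaleAbs(o,alpha=1.3)
    for c in range(x-x%20+20,x+w,20):
        cv2.line(o,((c-x)*k,0),((c-x)*k,6),(0,0,255),1); cv2.putText(o,str(c),((c-x)*k,16),0,.35,(0,0,255))
    for r in range(y-y%20+20,y+h,20):
        cv2.line(o,(0,(r-y)*k),(6,(r-y)*k),(0,0,255),1); cv2.putText(o,str(r),(8,(r-y)*k),0,.35,(0,0,255))
    cv2.imwrite(n,o)
crop(t,170,145,200,145,4,"pics/tA.png"); crop(s,220,160,160,130,4,"pics/sA.png")
E
```

```text
(no output)
```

View pics/tA.png

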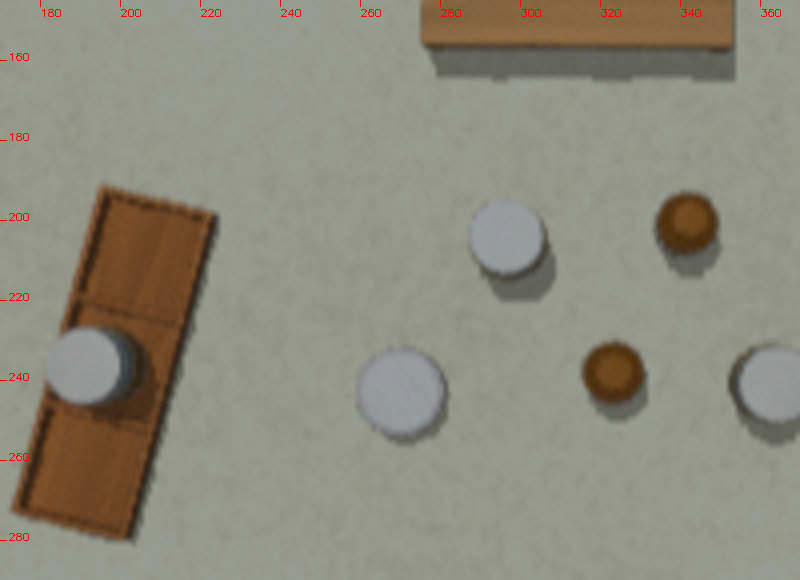

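View pics/sA.png

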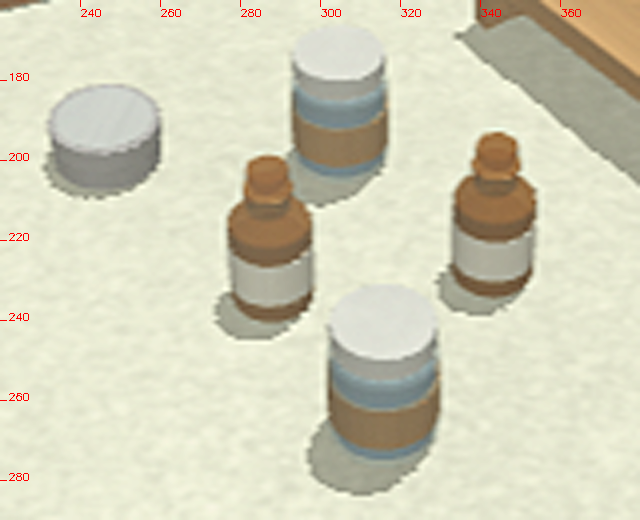

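Top: lids at (296.75,204.5) and (364,241.25), stoppers at (323.25,238.25) and (342.25,200.25), tin top at (270.25,242.75). I also read the jar-tray corners and the shelf front edge at rows 156–157. Side: the same tops at (304.5,173.5), (315.75,240.75), (287,201), (344.5,196) and (246.25,189.5). Next I'll triangulate these.

```bash
cat > h.py <<'E'
import numpy as np, cv2
from scipy.spatial.transform import Rotation as R
np.set_printoptions(precision=4,suppress=True)
K={"side":np.array([[505.6177,0,327.9924],[0,505.6177,199.5236],[0,0,1]]),"top":np.array([[421.8248,0,314.4918],[0,421.8248,199.023],[0,0,1]])}
E={"side":np.array([[.8039,-.5947,.0125,-.4568],[-.3714,-.5183,-.7704,.2327],[.4646,.6146,-.6375,.8028]]),"top":np.array([[-.0005,-1,.0019,.012],[-.9967,.0003,-.0813,.5649],[.0813,-.002,-.9967,1.1283]])}
def tri(p,q):
    X=cv2.triangulatePoints(K["top"]@E["top"],K["side"]@E["side"],np.array(p,float).reshape(2,1),np.array(q,float).reshape(2,1)); return (X[:3]/X[3]).ravel()
def ray(p,z,k,e):
    H=k@np.c_[e[:3,:2],e[:3,2]*z+e[:3,3]]; x=np.linalg.solve(H,[*p,1]); return x[:2]/x[2]
def onz(n,p,z): return ray(p,z,K[n],E[n])
E
python3 - <<'E'
from h import *
P={"jar1":((296.75,204.5),(304.5,173.5)),"jar2":((364,241.25),(315.75,240.75)),"botA":((323.25,238.25),(287,201)),"botB":((342.25,200.25),(344.5,196)),"tin":((270.25,242.75),(246.25,189.5))}
Z=dict(jar1=.07,jar2=.07,botA=.082,botB=.082,tin=.026)
for k,(a,b) in P.items(): print(k,tri(a,b),onz("top",a,Z[k]),onz("side",b,Z[k]))
c=[onz("top",p,.02) for p in((196.25,191.5),(224.25,198.75),(202.75,280),(173,272.5))];print("jt",np.array(c),np.mean(c,0))
d=(c[0]+c[1]-c[2]-c[3]);print(np.degrees(np.arctan2(d[1],d[0])),np.linalg.norm(d)/2)
c=[onz("top",p,.02) for p in((414,196),(442,198),(439,282),(409,280))];print("bt",np.array(c),np.mean(c,0))
d=(c[0]+c[1]-c[2]-c[3]);print(np.degrees(np.arctan2(d[1],d[0])),np.linalg.norm(d)/2)
print("shelf",onz("top",(275.25,156.25),.054),onz("top",(353.25,156.75),.054)); print("kj",onz("top",(192,236.5),.076))
s=cv2.imread("pics/side0.png")
def crop(i,x,y,w,h,k):
    o=cv2.resize(i[y:y+h,x:x+w],None,fx=k,fy=k,interpolation=cv2.INTER_CUBIC)
    for c in range(x-x%20+20,x+w,20): cv2.putText(o,"|"+str(c),((c-x)*k,10),0,.35,(0,0,255))
    for r in range(y-y%20+20,y+h,20): cv2.putText(o,"_"+str(r),(0,(r-y)*k),0,.35,(0,0,255))
    return o
o=np.hstack([crop(s,305,265,150,115,3),crop(cv2.imread("pics/top0.png"),400,185,50,115,3)])
o=np.vstack([o,crop(s,155,110,200,75,3)]); cv2.imwrite("pics/trays.png",o)
E
```

```text
jar1 [0.5479 0.0576 0.0692] [0.5467 0.0582] [0.5481 0.0561]
jar2 [ 0.4521 -0.1176  0.0682] [ 0.451  -0.1167] [ 0.4518 -0.1195]
botA [ 0.4605 -0.0115  0.084 ] [ 0.4589 -0.0106] [ 0.4628 -0.01  ]
botB [ 0.5589 -0.0614  0.0825] [ 0.5569 -0.06  ] [ 0.5608 -0.0617]
tin [0.4474 0.1306 0.0261] [0.4463 0.1312] [0.4481 0.1303]
jt [[0.5859 0.3356]
 [0.566  0.2586]
 [0.3465 0.3128]
 [0.3665 0.3934]] [0.4662 0.3251]
-14.305635784177166 0.22649424802358173
bt [[ 0.5734 -0.2608]
 [ 0.5678 -0.3374]
 [ 0.3407 -0.3237]
 [ 0.3461 -0.2429]] [ 0.457  -0.2912]
-3.9961208054858113 0.22777400768612843
shelf [0.6773 0.1168] [ 0.6759 -0.092 ]
kj [0.4635 0.3283]
```

View pics/trays.png

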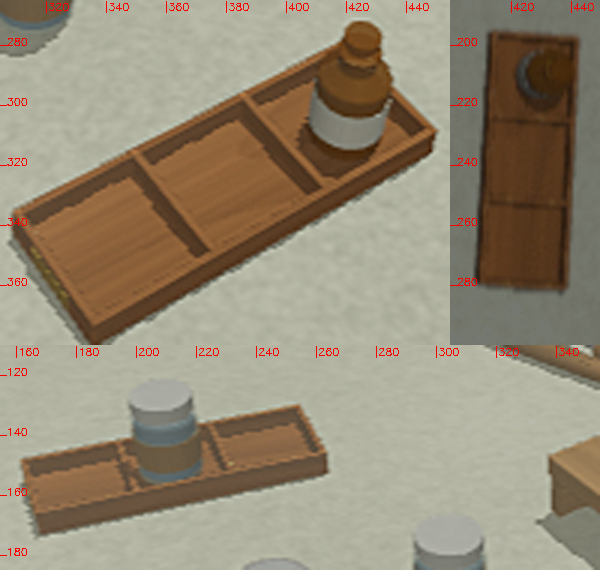

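Both trays show clearly and match the top-view corners: bottle tray (413,196) to (409,279), bays free as described. The triangulated heights agree with the text. I'm starting to move, with bottle A first.

{"method": "play_rows", "body": {
  "moves": [
    {"offset":[-20,-23,0],"turn":[0,0,-5.3],"claw":1},
    {"offset":[-41,-46,0],"turn":[0,0,-10.6],"claw":1},
    {"offset":[-62,-70,0],"turn":[0,0,-15.9],"claw":1},
    {"offset":[-83,-93,0],"turn":[0,0,-21.2],"claw":1},
    {"offset":[-103,-116,0],"turn":[0,0,-26.5],"claw":1}
  ],
  "force": 25
}}

```text
time: 0.52
eef_pos: [0.3412, 0.4528, 0.246]
tool_rot: [0.009, -3.141, 0.002]
ft_force: [-0.0, -0.4, -0.8]
opening: 0.998
gripper_force: 0.0
```

{"method": "play_rows", "body": {
  "moves": [
    {"offset":[-6,-38,0],"turn":[0,0,0],"claw":1},
    {"offset":[-12,-76,0],"turn":[0,0,0],"claw":1},
    {"offset":[-18,-114,0],"turn":[0,0,0],"claw":1},
    {"offset":[-24,-152,0],"turn":[0,0,0],"claw":1},
    {"offset":[-30,-190,0],"turn":[0,0,0],"claw":1}
  ]
}}

```text
time: 0.93
eef_pos: [0.3709, 0.2627, 0.2462]
tool_rot: [0.002, -3.141, 0.001]
ft_force: [-0.1, 0.2, -0.1]
opening: 0.998
gripper_force: 0.0
```

{"method": "play_rows", "body": {
  "moves": [
    {"offset":[-6,-38,0],"turn":[0,0,0],"claw":1},
    {"offset":[-12,-76,0],"turn":[0,0,0],"claw":1},
    {"offset":[-18,-114,0],"turn":[0,0,0],"claw":1},
    {"offset":[-24,-152,0],"turn":[0,0,0],"claw":1},
    {"offset":[-30,-190,0],"turn":[0,0,0],"claw":1}
  ]
}}

```text
time: 1.35
eef_pos: [0.4011, 0.0728, 0.2465]
tool_rot: [-0.002, 3.141, 0.0]
ft_force: [1.4, 0.7, 0.7]
opening: 1.002
gripper_force: 0.0
```

{"method": "play_rows", "body": {
  "moves": [
    {"offset":[-20,-28,0],"turn":[0,0,0],"claw":1},
    {"offset":[-40,-56,0],"turn":[0,0,0],"claw":1},
    {"offset":[-59,-84,0],"turn":[0,0,0],"claw":1},
    {"offset":[-59,-84,0],"turn":[0,0,0],"claw":1}
  ]
}}

```text
time: 1.68
eef_pos: [0.4629, -0.0136, 0.2467]
tool_rot: [0.005, 3.14, -0.004]
ft_force: [0.1, 0.1, -0.1]
opening: 1.001
gripper_force: 0.0
```

```bash
python3 - <<'E'
from h import *
from bench import imaging,sensors
s=imaging.snapshot("wrist"); cv2.imwrite("pics/w1.png",s["color"][:,:,::-1]); np.savez("w1.npz",K=s["camera_matrix"],E=s["extrinsics"])
print(s["camera_matrix"],s["extrinsics"],sensors.state()["eef_pos"])
P=dict(jar1=(.5475,.057,.07),jar2=(.4515,-.118,.07),botA=(.4607,-.0108,.082),botB=(.5588,-.061,.082),tin=(.447,.131,.026))
for k,v in P.items():
    c=s["camera_matrix"]@(s["extrinsics"]@[*v,1])[:3]; print(k,c[:2]/c[2])
E
```

```text
[[313.9206   0.     326.5977]
 [  0.     313.9206 194.4466]
 [  0.       0.       1.    ]] [[ 0.0032  1.     -0.0014  0.0125]
 [ 0.9597 -0.0027  0.2811 -0.4826]
 [ 0.2811 -0.0022 -0.9597  0.2598]
 [ 0.      0.      0.      1.    ]] [ 0.4614 -0.0116  0.2463]
jar1 [391.0878 250.9396]
jar2 [224.3942 165.6759]
botA [329.708  176.8669]
botB [283.1718 265.7709]
tin [452.8724 153.7808]
```

View pics/w1.png

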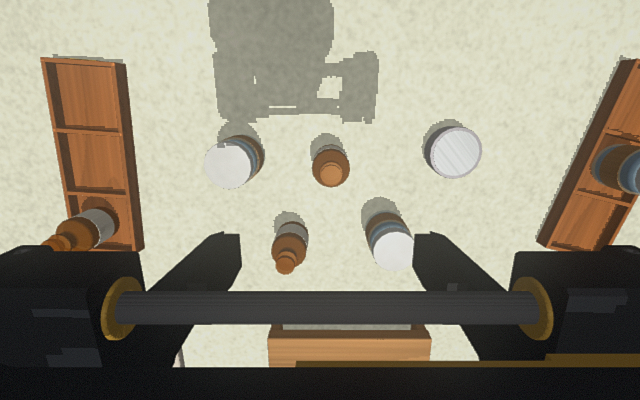

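The wrist view shows the stopper of bottle A at (331,173), bottle B (285,266), jar lids (228,168) and (392,251), and tin (453,152). All are within 3 mm of the prediction. I'll descend on bottle A.

{"method": "play_rows", "body": {
  "moves": [
    {"offset":[2,1,40],"turn":[0,0,0],"claw":1},
    {"offset":[2,1,80],"turn":[0,0,0],"claw":1},
    {"offset":[2,1,120],"turn":[0,0,0],"claw":1},
    {"offset":[2,1,150],"turn":[0,0,0],"claw":1},
    {"offset":[2,1,175],"turn":[0,0,0],"claw":1}
  ]
}}

```text
time: 2.15
eef_pos: [0.4558, -0.0071, 0.0688]
tool_rot: [0.003, -3.138, -0.001]
ft_force: [0.3, 0.5, 0.2]
opening: 1.001
gripper_force: 0.0
```

{"method": "play_rows", "body": {
  "moves": [
    {"offset":[0,0,20],"turn":[0,0,0],"claw":1},
    {"offset":[0,0,40],"turn":[0,0,0],"claw":1},
    {"offset":[0,0,40],"turn":[0,0,0],"claw":1},
    {"offset":[0,0,40],"turn":[0,0,0],"claw":-1},
    {"offset":[0,0,40],"turn":[0,0,0],"claw":-1}
  ]
}}

```text
time: 2.57
eef_pos: [0.459, -0.0078, 0.0326]
tool_rot: [-0.002, 3.141, 0.0]
ft_force: [-0.7, 1.2, 0.3]
opening: 0.873
gripper_force: 0.0
```

{"method": "play_rows", "body": {
  "moves": [
    {"offset":[0,0,0],"turn":[0,0,0],"claw":-1},
    {"offset":[0,0,0],"turn":[0,0,0],"claw":-1},
    {"offset":[0,0,0],"turn":[0,0,0],"claw":-1},
    {"offset":[0,0,0],"turn":[0,0,0],"claw":-1},
    {"offset":[0,0,0],"turn":[0,0,0],"claw":-1}
  ]
}}

```text
time: 2.98
eef_pos: [0.459, -0.0085, 0.0323]
tool_rot: [-0.001, 3.14, -0.0]
ft_force: [0.1, -1.3, 1.1]
opening: 0.495
gripper_force: 0.7
```

{"method": "play_rows", "body": {
  "moves": [
    {"offset":[0,0,0],"turn":[0,0,0],"claw":-1},
    {"offset":[0,0,0],"turn":[0,0,0],"claw":-1},
    {"offset":[0,0,-15],"turn":[0,0,0],"claw":-1},
    {"offset":[0,0,-40],"turn":[0,0,0],"claw":-1},
    {"offset":[0,0,-70],"turn":[0,0,0],"claw":-1}
  ]
}}

```text
time: 3.4
eef_pos: [0.456, -0.0082, 0.1001]
tool_rot: [0.001, -3.135, -0.001]
ft_force: [0.4, -0.4, -1.2]
opening: 0.473
gripper_force: 25.0
```

{"method": "play_rows", "body": {
  "moves": [
    {"offset":[0,0,-30],"turn":[0,0,0],"claw":-1},
    {"offset":[0,-15,-40],"turn":[0,0,0],"claw":-1},
    {"offset":[0,-40,-40],"turn":[0,0,0],"claw":-1},
    {"offset":[0,-72,-40],"turn":[0,0,2],"claw":-1},
    {"offset":[0,-105,-40],"turn":[0,0,4],"claw":-1}
  ]
}}

```text
time: 3.82
eef_pos: [0.4584, -0.1138, 0.1418]
tool_rot: [0.108, 3.139, 0.0]
ft_force: [0.7, 0.4, -2.1]
opening: 0.47
gripper_force: 25.0
```

{"method": "play_rows", "body": {
  "moves": [
    {"offset":[0,-35,0],"turn":[0,0,0],"claw":-1},
    {"offset":[0,-70,0],"turn":[0,0,0],"claw":-1},
    {"offset":[0,-105,0],"turn":[0,0,0],"claw":-1},
    {"offset":[0,-130,0],"turn":[0,0,0],"claw":-1},
    {"offset":[0,-145,0],"turn":[0,0,0],"claw":-1}
  ]
}}

```text
time: 4.23
eef_pos: [0.4479, -0.2606, 0.1412]
tool_rot: [-0.112, -3.139, 0.0]
ft_force: [0.8, 0.4, -2.2]
opening: 0.475
gripper_force: 25.0
```

{"method": "play_rows", "body": {
  "moves": [
    {"offset":[-6,-15,0],"turn":[0,0,0],"claw":-1},
    {"offset":[-11,-30,0],"turn":[0,0,0],"claw":-1},
    {"offset":[-11,-30,20],"turn":[0,0,0],"claw":-1},
    {"offset":[-11,-30,50],"turn":[0,0,0],"claw":-1},
    {"offset":[-11,-30,70],"turn":[0,0,0],"claw":-1}
  ]
}}

```text
time: 4.65
eef_pos: [0.4578, -0.2888, 0.0701]
tool_rot: [-0.108, -3.139, -0.001]
ft_force: [0.1, -0.4, -2.2]
opening: 0.469
gripper_force: 25.0
```

{"method": "play_rows", "body": {
  "moves": [
    {"offset":[0,0,5],"turn":[0,0,0],"claw":-1},
    {"offset":[0,0,5],"turn":[0,0,0],"claw":-1}
  ]
}}

```text
time: 4.82
eef_pos: [0.4564, -0.2874, 0.0644]
tool_rot: [-0.107, -3.136, -0.004]
ft_force: [-1.2, 0.5, -1.7]
opening: 0.469
gripper_force: 25.0
```

```bash
python3 - <<'E'
from h import *
from bench import imaging,sensors
t=imaging.snapshot("top");s=imaging.snapshot("side")
a=cv2.resize(t["color"][180:300,390:460],None,fx=4,fy=4); b=cv2.resize(s["color"][220:380,290:460],None,fx=3,fy=3)
o=np.zeros((480,280+510,3),np.uint8);o[:,:280]=a;o[:,280:]=b
cv2.imwrite("pics/p1.png",o[:,:,::-1]);st=sensors.state();print(st["eef_pos"],st["tool_rot"])
E
```

```text
[ 0.4584 -0.2889  0.0673] [ 0.1076  3.1391 -0.0005]
```

View pics/p1.png

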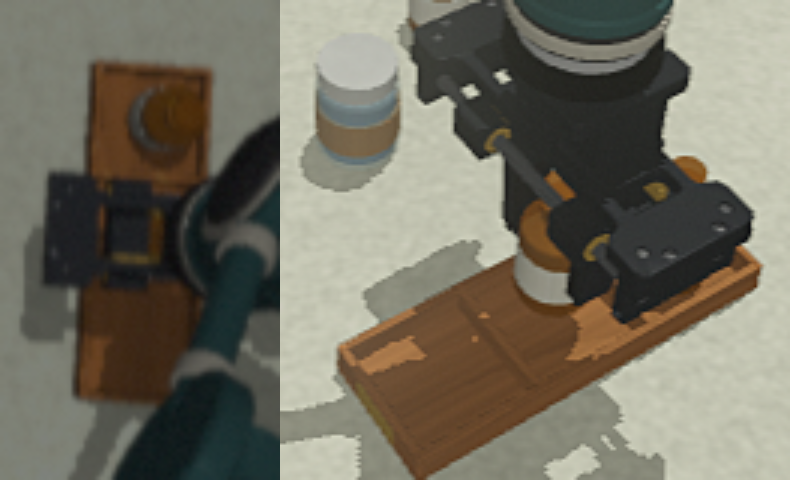

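The bottle hangs over the middle bay, its body at about (545,255) in the side crop. It is clear of the walls and of the kept bottle, so I'll lower and release.

{"method": "play_rows", "body": {
  "moves": [
    {"offset":[0,0,12],"turn":[0,0,0],"claw":-1},
    {"offset":[0,0,20],"turn":[0,0,0],"claw":-1},
    {"offset":[0,0,25],"turn":[0,0,0],"claw":-1},
    {"offset":[0,0,28],"turn":[0,0,0],"claw":-1},
    {"offset":[0,0,28],"turn":[0,0,0],"claw":-1}
  ]
}}

```text
time: 5.33
eef_pos: [0.4574, -0.2886, 0.0385]
tool_rot: [-0.108, -3.139, -0.001]
ft_force: [-0.2, 0.6, -1.4]
opening: 0.471
gripper_force: 25.0
```

{"method": "play_rows", "body": {
  "moves": [
    {"offset":[0,0,0],"turn":[0,0,0],"claw":-0.05},
    {"offset":[0,0,0],"turn":[0,0,0],"claw":0.2},
    {"offset":[0,0,0],"turn":[0,0,0],"claw":1},
    {"offset":[0,0,0],"turn":[0,0,0],"claw":1},
    {"offset":[0,0,0],"turn":[0,0,0],"claw":1}
  ]
}}

```text
time: 5.75
eef_pos: [0.4578, -0.2889, 0.039]
tool_rot: [0.109, 3.139, -0.001]
ft_force: [0.5, 0.1, 0.3]
opening: 0.756
gripper_force: 0.0
```

{"method": "play_rows", "body": {
  "moves": [
    {"offset":[0,0,0],"turn":[0,0,0],"claw":1},
    {"offset":[0,0,0],"turn":[0,0,0],"claw":1}
  ]
}}

```text
time: 5.92
eef_pos: [0.4576, -0.2888, 0.0388]
tool_rot: [0.109, 3.14, -0.0]
ft_force: [0.3, -1.0, -0.5]
opening: 0.903
gripper_force: 0.0
```

{"method": "play_rows", "body": {
  "moves": [
    {"offset":[0,0,-10],"turn":[0,0,0],"claw":1},
    {"offset":[0,0,-30],"turn":[0,0,0],"claw":1},
    {"offset":[0,0,-60],"turn":[0,0,0],"claw":1},
    {"offset":[0,0,-90],"turn":[0,0,0],"claw":1},
    {"offset":[0,0,-115],"turn":[0,0,0],"claw":1}
  ]
}}

```text
time: 6.33
eef_pos: [0.4579, -0.2889, 0.1564]
tool_rot: [0.108, 3.138, -0.001]
ft_force: [0.9, -0.9, 0.2]
opening: 0.999
gripper_force: 0.0
```

{"method": "play_rows", "body": {
  "moves": [
    {"offset":[-5,10,0],"turn":[0,0,0],"claw":1},
    {"offset":[-13,35,0],"turn":[0,0,-1],"claw":1},
    {"offset":[-22,62,0],"turn":[0,0,-2],"claw":1},
    {"offset":[-32,90,0],"turn":[0,0,-3],"claw":1},
    {"offset":[-42,117,0],"turn":[0,0,-4],"claw":1}
  ]
}}

```text
time: 6.75
eef_pos: [0.5076, -0.1734, 0.1538]
tool_rot: [-0.001, 3.142, 0.0]
ft_force: [-0.1, -0.3, -0.2]
opening: 1.0
gripper_force: 0.0
```

{"method": "play_rows", "body": {
  "moves": [
    {"offset":[-12,27,0],"turn":[0,0,0],"claw":1},
    {"offset":[-24,54,0],"turn":[0,0,0],"claw":1},
    {"offset":[-36,82,0],"turn":[0,0,0],"claw":1},
    {"offset":[-50,114,0],"turn":[0,0,0],"claw":1},
    {"offset":[-50,114,0],"turn":[0,0,0],"claw":1}
  ]
}}

```text
time: 7.17
eef_pos: [0.5591, -0.0559, 0.1539]
tool_rot: [-0.007, 3.14, 0.004]
ft_force: [0.1, -0.2, 0.6]
opening: 0.996
gripper_force: 0.0
```

{"method": "play_rows", "body": {
  "moves": [
    {"offset":[0,0,20],"turn":[0,0,0],"claw":1},
    {"offset":[0,0,40],"turn":[0,0,0],"claw":1},
    {"offset":[0,0,40],"turn":[0,0,0],"claw":1}
  ]
}}

```text
time: 7.42
eef_pos: [0.5542, -0.06, 0.1098]
tool_rot: [0.003, -3.134, -0.002]
ft_force: [-2.0, -0.2, -0.4]
opening: 0.999
gripper_force: 0.0
```

```bash
python3 - <<'E'
from h import *
from bench import imaging,sensors
s=imaging.snapshot("wrist"); t=imaging.snapshot("top")
o=np.zeros((400,800,3),np.uint8); o[:]=s["color"][:,:].repeat(1,0)[:, :].astype(np.uint8)[:, :640].copy().__class__ and 0 if False else 0
o[:,:560]=cv2.resize(s["color"],(560,400)); o[:,560:]=cv2.resize(t["color"][180:300,390:460],(240,400))
cv2.imwrite("pics/p2.png",o[:,:,::-1]); st=sensors.state(); print(st["eef_pos"],st["tool_rot"])
for v in ((.5588,-.061,.082),):
    c=s["camera_matrix"]@(s["extrinsics"]@[*v,1])[:3]; print(c[:2]/c[2]*[.875,1])
E
```

```text
[ 0.5562 -0.0608  0.1128] [ 0.0011 -3.1387 -0.0006]
[284.2494 242.8488]
```

View pics/p2.png

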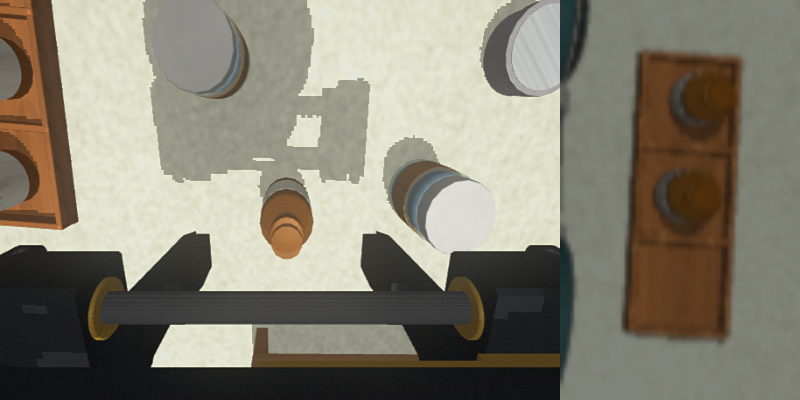

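Bottle A stands in the middle bay beside the kept bottle. Bottle B's stopper is at (287,240) against a predicted (284,243), so it is aligned. I'll grasp it and carry it to the near bay (.382,-.286).

{"method": "play_rows", "body": {
  "moves": [
    {"offset":[-1,1,20],"turn":[0,0,0],"claw":1},
    {"offset":[-1,1,45],"turn":[0,0,0],"claw":1},
    {"offset":[-1,1,65],"turn":[0,0,0],"claw":1},
    {"offset":[-1,1,81],"turn":[0,0,0],"claw":1},
    {"offset":[-1,1,81],"turn":[0,0,0],"claw":1}
  ]
}}

```text
time: 7.93
eef_pos: [0.5564, -0.06, 0.0307]
tool_rot: [-0.0, -3.137, -0.001]
ft_force: [-1.2, 0.8, -0.7]
opening: 1.003
gripper_force: 0.0
```

{"method": "play_rows", "body": {
  "moves": [
    {"offset":[0,0,0],"turn":[0,0,0],"claw":-1},
    {"offset":[0,0,0],"turn":[0,0,0],"claw":-1},
    {"offset":[0,0,0],"turn":[0,0,0],"claw":-1},
    {"offset":[0,0,0],"turn":[0,0,0],"claw":-1},
    {"offset":[0,0,0],"turn":[0,0,0],"claw":-1}
  ]
}}

```text
time: 8.35
eef_pos: [0.5595, -0.06, 0.034]
tool_rot: [-0.001, 3.139, -0.001]
ft_force: [-0.2, 0.2, -0.0]
opening: 0.649
gripper_force: 0.0
```

{"method": "play_rows", "body": {
  "moves": [
    {"offset":[0,0,0],"turn":[0,0,0],"claw":-1},
    {"offset":[0,0,0],"turn":[0,0,0],"claw":-1},
    {"offset":[0,0,0],"turn":[0,0,0],"claw":-1},
    {"offset":[0,0,0],"turn":[0,0,0],"claw":-1},
    {"offset":[0,0,0],"turn":[0,0,0],"claw":-1}
  ]
}}

```text
time: 8.77
eef_pos: [0.5587, -0.0598, 0.0331]
tool_rot: [-0.001, 3.141, 0.0]
ft_force: [-0.5, 1.2, 4.4]
opening: 0.47
gripper_force: 25.0
```

{"method": "play_rows", "body": {
  "moves": [
    {"offset":[0,0,-10],"turn":[0,0,0],"claw":-1},
    {"offset":[0,0,-35],"turn":[0,0,0],"claw":-1},
    {"offset":[0,0,-65],"turn":[0,0,0],"claw":-1},
    {"offset":[0,0,-100],"turn":[0,0,0],"claw":-1},
    {"offset":[5,-5,-125],"turn":[0,0,0],"claw":-1}
  ]
}}

```text
time: 9.18
eef_pos: [0.5544, -0.0645, 0.1604]
tool_rot: [-0.002, 3.139, -0.0]
ft_force: [0.6, -0.7, -1.2]
opening: 0.471
gripper_force: 25.0
```

{"method": "play_rows", "body": {
  "moves": [
    {"offset":[15,-20,0],"turn":[0,0,0],"claw":-1},
    {"offset":[35,-45,0],"turn":[0,0,0],"claw":-1},
    {"offset":[55,-70,0],"turn":[0,0,0],"claw":-1},
    {"offset":[75,-96,0],"turn":[0,0,0],"claw":-1},
    {"offset":[95,-122,0],"turn":[0,0,0],"claw":-1}
  ]
}}

```text
time: 9.6
eef_pos: [0.4571, -0.1876, 0.1578]
tool_rot: [0.002, -3.141, -0.0]
ft_force: [0.2, -0.7, -1.6]
opening: 0.47
gripper_force: 25.0
```

{"method": "play_rows", "body": {
  "moves": [
    {"offset":[20,-26,0],"turn":[0,0,1],"claw":-1},
    {"offset":[40,-52,0],"turn":[0,0,2],"claw":-1},
    {"offset":[60,-76,0],"turn":[0,0,3],"claw":-1},
    {"offset":[77,-99,0],"turn":[0,0,4],"claw":-1},
    {"offset":[77,-99,0],"turn":[0,0,4],"claw":-1}
  ]
}}

```text
time: 10.02
eef_pos: [0.3787, -0.2889, 0.1578]
tool_rot: [-0.115, -3.138, 0.003]
ft_force: [0.3, 0.0, -1.4]
opening: 0.47
gripper_force: 25.0
```

{"method": "play_rows", "body": {
  "moves": [
    {"offset":[0,0,15],"turn":[0,0,0],"claw":-1},
    {"offset":[0,0,45],"turn":[0,0,0],"claw":-1},
    {"offset":[0,0,75],"turn":[0,0,0],"claw":-1},
    {"offset":[0,0,90],"turn":[0,0,0],"claw":-1},
    {"offset":[0,0,90],"turn":[0,0,0],"claw":-1}
  ]
}}

```text
time: 10.43
eef_pos: [0.3787, -0.283, 0.0638]
tool_rot: [-0.108, -3.133, -0.009]
ft_force: [0.2, 0.5, -2.0]
opening: 0.466
gripper_force: 25.0
```

{"method": "play_rows", "body": {
  "moves": [
    {"offset":[0,0,0],"turn":[0,0,0],"claw":-1},
    {"offset":[0,0,0],"turn":[0,0,0],"claw":-1}
  ]
}}

```text
time: 10.6
eef_pos: [0.3825, -0.2863, 0.0688]
tool_rot: [0.108, 3.139, -0.001]
ft_force: [0.1, -0.3, -0.7]
opening: 0.472
gripper_force: 25.0
```

{"method": "play_rows", "body": {
  "moves": [
    {"offset":[0,0,12],"turn":[0,0,0],"claw":-1},
    {"offset":[0,0,20],"turn":[0,0,0],"claw":-1},
    {"offset":[0,0,25],"turn":[0,0,0],"claw":-1},
    {"offset":[0,0,28],"turn":[0,0,0],"claw":-1},
    {"offset":[0,0,28],"turn":[0,0,0],"claw":-1}
  ]
}}

```text
time: 11.02
eef_pos: [0.3815, -0.2858, 0.0395]
tool_rot: [-0.108, -3.139, -0.001]
ft_force: [0.2, -0.6, -2.6]
opening: 0.472
gripper_force: 25.0
```

{"method": "play_rows", "body": {
  "moves": [
    {"offset":[0,0,0],"turn":[0,0,0],"claw":-1},
    {"offset":[0,0,0],"turn":[0,0,0],"claw":-1}
  ]
}}

```text
time: 11.18
eef_pos: [0.3819, -0.2862, 0.0401]
tool_rot: [0.108, 3.139, -0.001]
ft_force: [-0.0, -0.3, -1.5]
opening: 0.465
gripper_force: 25.0
```

{"method": "play_rows", "body": {
  "moves": [
    {"offset":[0,0,1],"turn":[0,0,0],"claw":-0.05},
    {"offset":[0,0,1],"turn":[0,0,0],"claw":0.2},
    {"offset":[0,0,0],"turn":[0,0,0],"claw":1},
    {"offset":[0,0,0],"turn":[0,0,0],"claw":1},
    {"offset":[0,0,0],"turn":[0,0,0],"claw":1}
  ]
}}

```text
time: 11.6
eef_pos: [0.382, -0.2863, 0.0401]
tool_rot: [0.108, 3.139, -0.001]
ft_force: [-0.1, -0.1, 0.5]
opening: 0.754
gripper_force: 0.0
```

{"method": "play_rows", "body": {
  "moves": [
    {"offset":[0,0,0],"turn":[0,0,0],"claw":1},
    {"offset":[0,0,0],"turn":[0,0,0],"claw":1},
    {"offset":[0,0,-10],"turn":[0,0,0],"claw":1},
    {"offset":[0,0,-35],"turn":[0,0,0],"claw":1},
    {"offset":[0,0,-70],"turn":[0,0,0],"claw":1}
  ]
}}

```text
time: 12.02
eef_pos: [0.3794, -0.2841, 0.1081]
tool_rot: [-0.108, -3.134, -0.007]
ft_force: [0.2, -0.7, -0.0]
opening: 1.0
gripper_force: 0.0
```

{"method": "play_rows", "body": {
  "moves": [
    {"offset":[0,0,-30],"turn":[0,0,0],"claw":1},
    {"offset":[-4,12,-40],"turn":[0,0,0],"claw":1},
    {"offset":[-14,42,-40],"turn":[0,0,-1],"claw":1},
    {"offset":[-25,75,-40],"turn":[0,0,-2],"claw":1},
    {"offset":[-35,105,-40],"turn":[0,0,-4],"claw":1}
  ]
}}

```text
time: 12.43
eef_pos: [0.4245, -0.1828, 0.1513]
tool_rot: [0.0, 3.14, -0.001]
ft_force: [0.5, -0.5, -0.2]
opening: 0.996
gripper_force: 0.0
```

{"method": "play_rows", "body": {
  "moves": [
    {"offset":[-10,30,0],"turn":[0,0,0],"claw":1},
    {"offset":[-26,68,0],"turn":[0,0,0],"claw":1},
    {"offset":[-26,68,20],"turn":[0,0,0],"claw":1},
    {"offset":[-26,68,50],"turn":[0,0,0],"claw":1},
    {"offset":[-26,68,50],"turn":[0,0,0],"claw":1}
  ]
}}

```text
time: 12.85
eef_pos: [0.4465, -0.1135, 0.0961]
tool_rot: [0.005, -3.134, -0.003]
ft_force: [-2.0, 0.3, -0.2]
opening: 1.001
gripper_force: 0.0
```

```bash
cat > w.py <<'E'
import sys
from h import *
from bench import imaging,sensors
def look(out,pts,tc):
    s=imaging.snapshot("wrist"); t=imaging.snapshot("top"); o=np.zeros((400,800,3),np.uint8); x,y,w,h=tc
    o[:,:560]=cv2.resize(s["color"],(560,400)); o[:,560:]=cv2.resize(t["color"][y:y+h,x:x+w],(240,400))
    cv2.imwrite(out,o[:,:,::-1]); st=sensors.state(); print(st["eef_pos"],st["tool_rot"])
    for v in pts:
        c=s["camera_matrix"]@(s["extrinsics"]@[*v,1])[:3]; print(c[:2]/c[2]*[.875,1])
    return s
E
python3 -c '
from w import *
look("pics/p3.png",[(.4515,-.116,.07)],(390,180,70,120))'
```

```text
[ 0.4486 -0.1152  0.0994] [ 0.0016 -3.1387 -0.0014]
[281.7837 244.621 ]
```

View pics/p3.png

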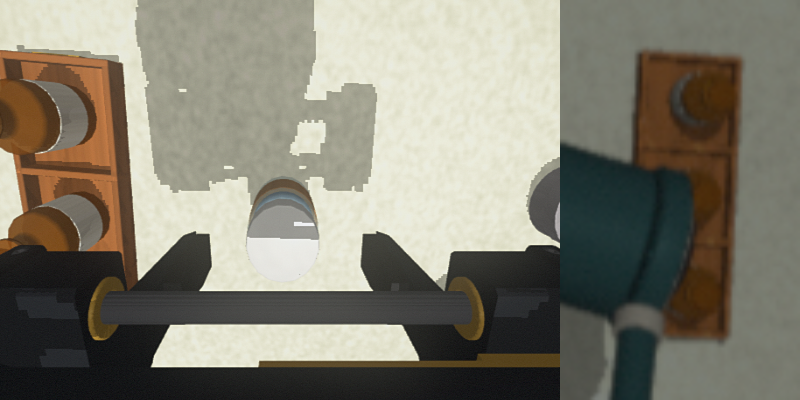

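Both bottles stand in their bays. The jar lid is at (283,243) against a predicted (282,245), so I'll grasp jar 2 and carry it to the near jar bay.

{"method": "play_rows", "body": {
  "moves": [
    {"offset":[0,-1,20],"turn":[0,0,0],"claw":1},
    {"offset":[0,-1,45],"turn":[0,0,0],"claw":1},
    {"offset":[0,-1,62],"turn":[0,0,0],"claw":1},
    {"offset":[0,-1,71],"turn":[0,0,0],"claw":1},
    {"offset":[0,-1,71],"turn":[0,0,0],"claw":1}
  ]
}}

```text
time: 13.37
eef_pos: [0.449, -0.117, 0.0283]
tool_rot: [-0.001, -3.14, -0.001]
ft_force: [0.3, -0.2, 1.1]
opening: 0.998
gripper_force: 0.0
```

{"method": "play_rows", "body": {
  "moves": [
    {"offset":[0,0,0],"turn":[0,0,0],"claw":-1},
    {"offset":[0,0,0],"turn":[0,0,0],"claw":-1},
    {"offset":[0,0,0],"turn":[0,0,0],"claw":-1},
    {"offset":[0,0,0],"turn":[0,0,0],"claw":-1},
    {"offset":[0,0,0],"turn":[0,0,0],"claw":-1}
  ]
}}

```text
time: 13.78
eef_pos: [0.4504, -0.1168, 0.0296]
tool_rot: [-0.001, 3.14, -0.001]
ft_force: [-1.1, -0.0, -0.7]
opening: 0.643
gripper_force: 0.0
```

{"method": "play_rows", "body": {
  "moves": [
    {"offset":[0,0,0],"turn":[0,0,0],"claw":-1},
    {"offset":[0,0,0],"turn":[0,0,0],"claw":-1},
    {"offset":[0,0,0],"turn":[0,0,0],"claw":-1},
    {"offset":[0,0,0],"turn":[0,0,0],"claw":-1}
  ]
}}

```text
time: 14.12
eef_pos: [0.4502, -0.1166, 0.0293]
tool_rot: [-0.001, 3.141, 0.0]
ft_force: [-0.0, 1.9, 6.1]
opening: 0.587
gripper_force: 25.0
```

{"method": "play_rows", "body": {
  "moves": [
    {"offset":[0,0,-10],"turn":[0,0,0],"claw":-1},
    {"offset":[0,0,-35],"turn":[0,0,0],"claw":-1},
    {"offset":[0,0,-65],"turn":[0,0,0],"claw":-1},
    {"offset":[0,0,-100],"turn":[0,0,0],"claw":-1},
    {"offset":[0,10,-120],"turn":[0,0,0],"claw":-1}
  ]
}}

```text
time: 14.53
eef_pos: [0.4509, -0.1079, 0.1522]
tool_rot: [0.0, 3.138, -0.003]
ft_force: [1.0, -0.3, -1.0]
opening: 0.583
gripper_force: 25.0
```

{"method": "play_rows", "body": {
  "moves": [
    {"offset":[3,25,0],"turn":[0,0,0],"claw":-1},
    {"offset":[7,55,0],"turn":[0,0,0],"claw":-1},
    {"offset":[11,88,0],"turn":[0,0,0],"claw":-1},
    {"offset":[15,119,0],"turn":[0,0,0],"claw":-1},
    {"offset":[19,150,0],"turn":[0,0,0],"claw":-1}
  ]
}}

```text
time: 14.95
eef_pos: [0.4297, 0.0445, 0.1488]
tool_rot: [0.0, -3.141, 0.0]
ft_force: [1.0, -0.5, -2.1]
opening: 0.586
gripper_force: 25.0
```

{"method": "play_rows", "body": {
  "moves": [
    {"offset":[4,32,0],"turn":[0,0,0],"claw":-1},
    {"offset":[8,64,0],"turn":[0,0,0],"claw":-1},
    {"offset":[12,96,0],"turn":[0,0,0],"claw":-1},
    {"offset":[16,128,0],"turn":[0,0,0],"claw":-1},
    {"offset":[19,160,0],"turn":[0,0,0],"claw":-1}
  ]
}}

```text
time: 15.37
eef_pos: [0.4103, 0.2045, 0.1487]
tool_rot: [0.002, -3.141, 0.001]
ft_force: [0.7, 0.0, -1.9]
opening: 0.586
gripper_force: 25.0
```

{"method": "play_rows", "body": {
  "moves": [
    {"offset":[4,32,0],"turn":[0,0,3],"claw":-1},
    {"offset":[8,64,0],"turn":[0,0,6],"claw":-1},
    {"offset":[12,96,0],"turn":[0,0,9],"claw":-1},
    {"offset":[16,125,0],"turn":[0,0,12],"claw":-1},
    {"offset":[19,140,0],"turn":[0,0,14.3],"claw":-1}
  ]
}}

```text
time: 15.78
eef_pos: [0.3916, 0.3461, 0.1488]
tool_rot: [-0.391, -3.117, -0.001]
ft_force: [0.5, -0.2, -1.7]
opening: 0.584
gripper_force: 25.0
```

{"method": "play_rows", "body": {
  "moves": [
    {"offset":[0,0,10],"turn":[0,0,0],"claw":-1},
    {"offset":[0,0,30],"turn":[0,0,0],"claw":-1},
    {"offset":[0,0,60],"turn":[0,0,0],"claw":-1},
    {"offset":[0,0,80],"turn":[0,0,0],"claw":-1},
    {"offset":[0,0,80],"turn":[0,0,0],"claw":-1}
  ]
}}

```text
time: 16.2
eef_pos: [0.3886, 0.3393, 0.0634]
tool_rot: [-0.388, -3.11, 0.013]
ft_force: [-1.5, -1.2, -1.7]
opening: 0.586
gripper_force: 25.0
```

{"method": "play_rows", "body": {
  "moves": [
    {"offset":[0,0,0],"turn":[0,0,0],"claw":-1},
    {"offset":[0,0,0],"turn":[0,0,0],"claw":-1},
    {"offset":[0,0,0],"turn":[0,0,0],"claw":-1}
  ]
}}

```text
time: 16.45
eef_pos: [0.3937, 0.3438, 0.0704]
tool_rot: [0.39, 3.115, 0.003]
ft_force: [0.1, 0.1, -1.1]
opening: 0.586
gripper_force: 25.0
```

```bash
python3 - <<'E'
from h import *
from bench import imaging,sensors
t=imaging.snapshot("top");s=imaging.snapshot("side")
o=np.zeros((400,780,3),np.uint8);o[:,:300]=cv2.resize(t["color"][185:285,165:240],(300,400));o[:,300:]=cv2.resize(s["color"][100:200,150:270],(480,400))
cv2.imwrite("pics/p4.png",o[:,:,::-1]);st=sensors.state();print(st["eef_pos"],st["tool_rot"])
E
```

```text
[0.3937 0.344  0.0705] [0.3899 3.115  0.0035]
```

View pics/p4.png

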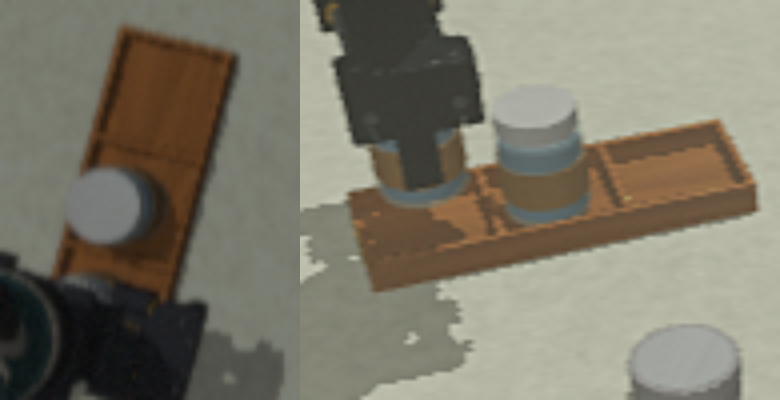

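Jar 2 is over the near bay (side crop 420,170), with clear room to the kept jar. I'll lower, release, and go to jar 1.

{"method": "play_rows", "body": {
  "moves": [
    {"offset":[0,0,12],"turn":[0,0,0],"claw":-1},
    {"offset":[0,0,24],"turn":[0,0,0],"claw":-1},
    {"offset":[0,0,30],"turn":[0,0,0],"claw":-1},
    {"offset":[0,0,34],"turn":[0,0,0],"claw":-1},
    {"offset":[0,0,34],"turn":[0,0,0],"claw":-1}
  ]
}}

```text
time: 16.97
eef_pos: [0.3914, 0.3424, 0.035]
tool_rot: [-0.389, -3.115, 0.005]
ft_force: [-5.3, -5.0, 11.2]
opening: 0.583
gripper_force: 25.0
```

{"method": "play_rows", "body": {
  "moves": [
    {"offset":[0,0,1],"turn":[0,0,0],"claw":-1},
    {"offset":[0,0,1],"turn":[0,0,0],"claw":0.2},
    {"offset":[0,0,1],"turn":[0,0,0],"claw":0.4},
    {"offset":[0,0,1],"turn":[0,0,0],"claw":1},
    {"offset":[0,0,1],"turn":[0,0,0],"claw":1}
  ]
}}

```text
time: 17.38
eef_pos: [0.3924, 0.3434, 0.0333]
tool_rot: [-0.39, -3.117, 0.0]
ft_force: [0.3, -0.5, -0.1]
opening: 0.8
gripper_force: 0.0
```

{"method": "play_rows", "body": {
  "moves": [
    {"offset":[0,0,0],"turn":[0,0,0],"claw":1},
    {"offset":[0,0,0],"turn":[0,0,0],"claw":1},
    {"offset":[0,0,-10],"turn":[0,0,0],"claw":1},
    {"offset":[0,0,-35],"turn":[0,0,0],"claw":1},
    {"offset":[0,0,-70],"turn":[0,0,0],"claw":1}
  ]
}}

```text
time: 17.8
eef_pos: [0.3901, 0.3415, 0.1019]
tool_rot: [-0.389, -3.112, 0.008]
ft_force: [-0.9, 0.9, -0.7]
opening: 0.999
gripper_force: 0.0
```

{"method": "play_rows", "body": {
  "moves": [
    {"offset":[0,0,-35],"turn":[0,0,0],"claw":1},
    {"offset":[-20,-22,-45],"turn":[0,0,-3],"claw":1},
    {"offset":[-45,-49,-45],"turn":[0,0,-7],"claw":1},
    {"offset":[-72,-79,-45],"turn":[0,0,-11],"claw":1},
    {"offset":[-98,-107,-45],"turn":[0,0,-14.3],"claw":1}
  ]
}}

```text
time: 18.22
eef_pos: [0.4619, 0.2145, 0.1504]
tool_rot: [-0.009, 3.139, 0.001]
ft_force: [1.0, 0.9, -0.2]
opening: 0.999
gripper_force: 0.0
```

{"method": "play_rows", "body": {
  "moves": [
    {"offset":[-18,-32,0],"turn":[0,0,0],"claw":1},
    {"offset":[-36,-64,0],"turn":[0,0,0],"claw":1},
    {"offset":[-54,-96,0],"turn":[0,0,0],"claw":1},
    {"offset":[-72,-128,0],"turn":[0,0,0],"claw":1},
    {"offset":[-85,-157,0],"turn":[0,0,0],"claw":1}
  ]
}}

```text
time: 18.63
eef_pos: [0.5476, 0.0565, 0.1498]
tool_rot: [-0.0, 3.14, -0.0]
ft_force: [0.8, 0.7, 0.1]
opening: 1.0
gripper_force: 0.0
```

{"method": "play_rows", "body": {
  "moves": [
    {"offset":[0,0,15],"turn":[0,0,0],"claw":1},
    {"offset":[0,0,50],"turn":[0,0,0],"claw":1},
    {"offset":[0,0,50],"turn":[0,0,0],"claw":1},
    {"offset":[0,0,50],"turn":[0,0,0],"claw":1}
  ]
}}

```text
time: 18.97
eef_pos: [0.544, 0.0582, 0.0973]
tool_rot: [0.001, -3.136, 0.0]
ft_force: [0.5, -0.2, 0.2]
opening: 0.999
gripper_force: 0.0
```

```bash
python3 -c '
from w import *
look("pics/p5.png",[(.5475,.057,.07)],(165,180,60,100))'
```

```text
[0.5466 0.0589 0.0999] [-0.002   3.1407  0.0001]
[283.897  241.2199]
```

View pics/p5.png

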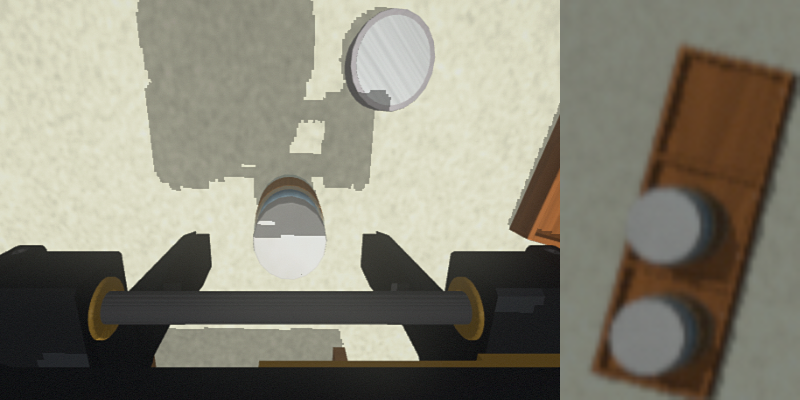

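Jar 2 stands in the near bay and the kept jar is untouched. Jar 1's lid is at (290,240), about 2.5 mm to +y of my estimate, and the gripper is already over it. Grasping now.

{"method": "play_rows", "body": {
  "moves": [
    {"offset":[0,1,20],"turn":[0,0,0],"claw":1},
    {"offset":[0,1,45],"turn":[0,0,0],"claw":1},
    {"offset":[0,1,62],"turn":[0,0,0],"claw":1},
    {"offset":[0,1,71],"turn":[0,0,0],"claw":1},
    {"offset":[0,1,71],"turn":[0,0,0],"claw":1}
  ]
}}

```text
time: 19.48
eef_pos: [0.5455, 0.06, 0.0272]
tool_rot: [0.003, -3.14, 0.0]
ft_force: [-1.2, -0.7, 0.2]
opening: 0.999
gripper_force: 0.0
```

{"method": "play_rows", "body": {
  "moves": [
    {"offset":[0,0,0],"turn":[0,0,0],"claw":-1},
    {"offset":[0,0,0],"turn":[0,0,0],"claw":-1},
    {"offset":[0,0,0],"turn":[0,0,0],"claw":-1},
    {"offset":[0,0,0],"turn":[0,0,0],"claw":-1},
    {"offset":[0,0,0],"turn":[0,0,0],"claw":-1}
  ]
}}

```text
time: 19.9
eef_pos: [0.5469, 0.0596, 0.0287]
tool_rot: [-0.001, 3.14, 0.0]
ft_force: [0.1, 0.3, 0.4]
opening: 0.645
gripper_force: 0.0
```

{"method": "play_rows", "body": {
  "moves": [
    {"offset":[0,0,0],"turn":[0,0,0],"claw":-1},
    {"offset":[0,0,0],"turn":[0,0,0],"claw":-1},
    {"offset":[0,0,0],"turn":[0,0,0],"claw":-1},
    {"offset":[0,0,0],"turn":[0,0,0],"claw":-1}
  ]
}}

```text
time: 20.23
eef_pos: [0.5467, 0.0597, 0.0284]
tool_rot: [-0.001, 3.141, 0.001]
ft_force: [-1.6, 0.9, 5.8]
opening: 0.587
gripper_force: 25.0
```

{"method": "play_rows", "body": {
  "moves": [
    {"offset":[0,0,-10],"turn":[0,0,0],"claw":-1},
    {"offset":[0,0,-35],"turn":[0,0,0],"claw":-1},
    {"offset":[0,0,-65],"turn":[0,0,0],"claw":-1},
    {"offset":[0,0,-100],"turn":[0,0,0],"claw":-1},
    {"offset":[0,10,-120],"turn":[0,0,0],"claw":-1}
  ]
}}

```text
time: 20.65
eef_pos: [0.547, 0.0684, 0.151]
tool_rot: [0.0, 3.139, -0.001]
ft_force: [0.5, 0.1, -1.3]
opening: 0.581
gripper_force: 25.0
```

{"method": "play_rows", "body": {
  "moves": [
    {"offset":[0,15,0],"turn":[0,0,0],"claw":-1},
    {"offset":[1,40,0],"turn":[0,0,0],"claw":-1},
    {"offset":[2,70,0],"turn":[0,0,0],"claw":-1},
    {"offset":[3,100,0],"turn":[0,0,0],"claw":-1},
    {"offset":[4,130,0],"turn":[0,0,0],"claw":-1}
  ]
}}

```text
time: 21.07
eef_pos: [0.5413, 0.2002, 0.1476]
tool_rot: [0.0, -3.141, 0.001]
ft_force: [0.6, 0.1, -1.9]
opening: 0.582
gripper_force: 25.0
```

{"method": "play_rows", "body": {
  "moves": [
    {"offset":[1,28,0],"turn":[0,0,3],"claw":-1},
    {"offset":[2,55,0],"turn":[0,0,7],"claw":-1},
    {"offset":[3,80,0],"turn":[0,0,10],"claw":-1},
    {"offset":[4,100,0],"turn":[0,0,13],"claw":-1},
    {"offset":[4,107,0],"turn":[0,0,14.3],"claw":-1}
  ]
}}

```text
time: 21.48
eef_pos: [0.5371, 0.309, 0.1474]
tool_rot: [-0.39, -3.116, -0.0]
ft_force: [0.2, -0.1, -1.7]
opening: 0.582
gripper_force: 25.0
```

{"method": "play_rows", "body": {
  "moves": [
    {"offset":[0,0,10],"turn":[0,0,0],"claw":-1},
    {"offset":[0,0,30],"turn":[0,0,0],"claw":-1},
    {"offset":[0,0,60],"turn":[0,0,0],"claw":-1},
    {"offset":[0,0,80],"turn":[0,0,0],"claw":-1},
    {"offset":[0,0,80],"turn":[0,0,0],"claw":-1}
  ]
}}

```text
time: 21.9
eef_pos: [0.5334, 0.3032, 0.0614]
tool_rot: [-0.388, -3.108, 0.011]
ft_force: [-0.9, 0.7, -1.7]
opening: 0.584
gripper_force: 25.0
```

{"method": "play_rows", "body": {
  "moves": [
    {"offset":[0,0,0],"turn":[0,0,0],"claw":-1},
    {"offset":[0,0,0],"turn":[0,0,0],"claw":-1},
    {"offset":[0,0,0],"turn":[0,0,0],"claw":-1}
  ]
}}

```text
time: 22.15
eef_pos: [0.5394, 0.3068, 0.0695]
tool_rot: [0.39, 3.115, 0.003]
ft_force: [-0.6, -0.3, -1.3]
opening: 0.581
gripper_force: 25.0
```

{"method": "play_rows", "body": {
  "moves": [
    {"offset":[0,0,12],"turn":[0,0,0],"claw":-1},
    {"offset":[0,0,22],"turn":[0,0,0],"claw":-1},
    {"offset":[0,0,29],"turn":[0,0,0],"claw":-1},
    {"offset":[0,0,34],"turn":[0,0,0],"claw":-1},
    {"offset":[0,0,34],"turn":[0,0,0],"claw":-1}
  ]
}}

```text
time: 22.57
eef_pos: [0.5375, 0.3062, 0.034]
tool_rot: [-0.389, -3.116, 0.002]
ft_force: [-2.9, -2.2, 5.1]
opening: 0.584
gripper_force: 25.0
```

{"method": "play_rows", "body": {
  "moves": [
    {"offset":[0,0,1],"turn":[0,0,0],"claw":-1},
    {"offset":[0,0,1],"turn":[0,0,0],"claw":0.2},
    {"offset":[0,0,1],"turn":[0,0,0],"claw":0.4},
    {"offset":[0,0,1],"turn":[0,0,0],"claw":1},
    {"offset":[0,0,1],"turn":[0,0,0],"claw":1}
  ]
}}

```text
time: 22.98
eef_pos: [0.538, 0.3066, 0.0324]
tool_rot: [-0.39, -3.117, 0.0]
ft_force: [0.1, 0.2, -0.4]
opening: 0.803
gripper_force: 0.0
```

{"method": "play_rows", "body": {
  "moves": [
    {"offset":[0,0,0],"turn":[0,0,0],"claw":1},
    {"offset":[0,0,0],"turn":[0,0,0],"claw":1},
    {"offset":[0,0,-10],"turn":[0,0,0],"claw":1},
    {"offset":[0,0,-35],"turn":[0,0,0],"claw":1},
    {"offset":[0,0,-70],"turn":[0,0,0],"claw":1}
  ]
}}

```text
time: 23.4
eef_pos: [0.5353, 0.3052, 0.1004]
tool_rot: [-0.389, -3.111, 0.007]
ft_force: [0.9, 0.7, -0.1]
opening: 1.003
gripper_force: 0.0
```

{"method": "play_rows", "body": {
  "moves": [
    {"offset":[0,0,-35],"turn":[0,0,0],"claw":1},
    {"offset":[4,-20,-45],"turn":[0,0,-3],"claw":1},
    {"offset":[10,-45,-45],"turn":[0,0,-7],"claw":1},
    {"offset":[17,-71,-45],"turn":[0,0,-11],"claw":1},
    {"offset":[23,-97,-45],"turn":[0,0,-14.3],"claw":1}
  ]
}}

```text
time: 23.82
eef_pos: [0.4916, 0.2177, 0.1492]
tool_rot: [-0.008, 3.14, 0.001]
ft_force: [-0.2, -0.1, -0.3]
opening: 1.002
gripper_force: 0.0
```

{"method": "play_rows", "body": {
  "moves": [
    {"offset":[12,-24,0],"turn":[0,0,0],"claw":1},
    {"offset":[26,-50,0],"turn":[0,0,0],"claw":1},
    {"offset":[40,-76,0],"turn":[0,0,0],"claw":1},
    {"offset":[46,-88,0],"turn":[0,0,0],"claw":1},
    {"offset":[46,-88,0],"turn":[0,0,0],"claw":1}
  ]
}}

```text
time: 24.23
eef_pos: [0.4447, 0.1284, 0.1481]
tool_rot: [-0.003, -3.142, 0.001]
ft_force: [-0.2, -0.1, 0.2]
opening: 1.001
gripper_force: 0.0
```

```bash
python3 -c '
from w import *
s=look("pics/p6.png",[(.447,.131,.026)],(165,180,60,100))
import numpy as np
np.savez("w6.npz",K=s["camera_matrix"],E=s["extrinsics"])'
```

```text
[0.4467 0.1304 0.1485] [0.001  3.1396 0.0017]
[288.3796 193.4978]
```

View pics/p6.png

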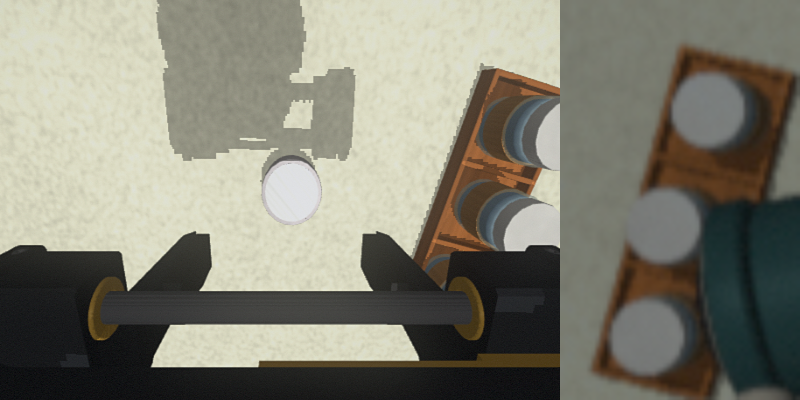

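All three jars stand in their bays. The tin is at (291,189) against a predicted (288,193), which puts it at about (.445,.132). I'll grip it low.

{"method": "play_rows", "body": {
  "moves": [
    {"offset":[1,1,30],"turn":[0,0,0],"claw":1},
    {"offset":[1,1,65],"turn":[0,0,0],"claw":1},
    {"offset":[1,1,100],"turn":[0,0,0],"claw":1},
    {"offset":[1,1,120],"turn":[0,0,0],"claw":1},
    {"offset":[1,1,130],"turn":[0,0,0],"claw":1}
  ]
}}

```text
time: 24.75
eef_pos: [0.4434, 0.1318, 0.0147]
tool_rot: [0.003, -3.137, 0.001]
ft_force: [-0.0, 0.2, -1.1]
opening: 0.998
gripper_force: 0.0
```

{"method": "play_rows", "body": {
  "moves": [
    {"offset":[0,0,2],"turn":[0,0,0],"claw":1},
    {"offset":[0,0,4],"turn":[0,0,0],"claw":-1},
    {"offset":[0,0,4],"turn":[0,0,0],"claw":-1},
    {"offset":[0,0,4],"turn":[0,0,0],"claw":-1},
    {"offset":[0,0,4],"turn":[0,0,0],"claw":-1}
  ]
}}

```text
time: 25.17
eef_pos: [0.4464, 0.1317, 0.0152]
tool_rot: [-0.001, 3.139, 0.001]
ft_force: [0.8, 2.0, 1.2]
opening: 0.723
gripper_force: 0.6
```

{"method": "play_rows", "body": {
  "moves": [
    {"offset":[0,0,0],"turn":[0,0,0],"claw":-1},
    {"offset":[0,0,0],"turn":[0,0,0],"claw":-1},
    {"offset":[0,0,0],"turn":[0,0,0],"claw":-1},
    {"offset":[0,0,-3],"turn":[0,0,0],"claw":-1},
    {"offset":[0,0,-6],"turn":[0,0,0],"claw":-1}
  ]
}}

```text
time: 25.58
eef_pos: [0.4442, 0.1309, 0.0196]
tool_rot: [0.001, -3.141, 0.001]
ft_force: [-0.4, 0.1, -1.6]
opening: 0.674
gripper_force: 25.0
```

{"method": "play_rows", "body": {
  "moves": [
    {"offset":[-10,-6,0],"turn":[0,0,0],"claw":-1},
    {"offset":[-32,-19,0],"turn":[0,0,0],"claw":-1},
    {"offset":[-58,-35,0],"turn":[0,0,0],"claw":-1},
    {"offset":[-84,-50,0],"turn":[0,0,0],"claw":-1},
    {"offset":[-110,-66,0],"turn":[0,0,0],"claw":-1}
  ]
}}

```text
time: 26.0
eef_pos: [0.5561, 0.0639, 0.0193]
tool_rot: [0.002, -3.141, 0.0]
ft_force: [1.1, 0.2, -1.4]
opening: 0.669
gripper_force: 25.0
```

{"method": "play_rows", "body": {
  "moves": [
    {"offset":[-25,-15,0],"turn":[0,0,0],"claw":-1},
    {"offset":[-50,-29,0],"turn":[0,0,0],"claw":-1},
    {"offset":[-70,-41,0],"turn":[0,0,0],"claw":-1},
    {"offset":[-85,-50,0],"turn":[0,0,0],"claw":-1},
    {"offset":[-90,-53,0],"turn":[0,0,0],"claw":-1}
  ]
}}

```text
time: 26.42
eef_pos: [0.6478, 0.0099, 0.0195]
tool_rot: [0.001, 3.14, -0.001]
ft_force: [1.5, -0.3, -1.1]
opening: 0.672
gripper_force: 25.0
```

{"method": "play_rows", "body": {
  "moves": [
    {"offset":[0,0,0],"turn":[0,0,0],"claw":-1},
    {"offset":[0,0,3],"turn":[0,0,0],"claw":-1},
    {"offset":[0,0,5],"turn":[0,0,0],"claw":-1},
    {"offset":[0,0,5],"turn":[0,0,0],"claw":-1}
  ]
}}

```text
time: 26.75
eef_pos: [0.644, 0.0124, 0.0152]
tool_rot: [0.003, -3.141, 0.001]
ft_force: [0.3, -3.5, 2.7]
opening: 0.673
gripper_force: 25.0
```

{"method": "play_rows", "body": {
  "moves": [
    {"offset":[0,0,0],"turn":[0,0,0],"claw":0.4},
    {"offset":[0,0,0],"turn":[0,0,0],"claw":1},
    {"offset":[0,0,0],"turn":[0,0,0],"claw":1},
    {"offset":[0,0,0],"turn":[0,0,0],"claw":1},
    {"offset":[0,0,-10],"turn":[0,0,0],"claw":1}
  ]
}}

```text
time: 27.17
eef_pos: [0.6428, 0.0127, 0.0227]
tool_rot: [0.002, -3.137, -0.0]
ft_force: [-0.0, -0.8, 0.3]
opening: 0.973
gripper_force: 0.0
```

{"method": "play_rows", "body": {
  "moves": [
    {"offset":[0,0,-30],"turn":[0,0,0],"claw":1},
    {"offset":[5,0,-50],"turn":[0,0,0],"claw":1},
    {"offset":[35,0,-50],"turn":[0,0,0],"claw":0},
    {"offset":[65,0,-50],"turn":[0,0,0],"claw":-0.45},
    {"offset":[85,0,-50],"turn":[0,0,0],"claw":-0.45}
  ]
}}

```text
time: 27.58
eef_pos: [0.5582, 0.0124, 0.0757]
tool_rot: [0.001, -3.141, -0.0]
ft_force: [-0.6, -0.3, -0.1]
opening: 0.797
gripper_force: 0.0
```

{"method": "play_rows", "body": {
  "moves": [
    {"offset":[0,0,0],"turn":[0,0,0],"claw":-0.45},
    {"offset":[0,0,20],"turn":[0,0,0],"claw":-0.45},
    {"offset":[0,0,45],"turn":[0,0,0],"claw":-0.45},
    {"offset":[0,0,57],"turn":[0,0,0],"claw":-0.45},
    {"offset":[0,0,57],"turn":[0,0,0],"claw":-0.45}
  ]
}}

```text
time: 28.0
eef_pos: [0.558, 0.0123, 0.0151]
tool_rot: [0.001, -3.136, -0.0]
ft_force: [-1.0, -1.3, 0.3]
opening: 0.419
gripper_force: 0.0
```

```bash
python3 - <<'E'
from h import *
from bench import imaging,sensors
t=imaging.snapshot("top");s=imaging.snapshot("side")
o=np.zeros((480,780,3),np.uint8);o[:,:360]=cv2.resize(t["color"][130:250,270:360],(360,480));o[:,360:]=cv2.resize(s["color"][100:260,260:400],(420,480))
cv2.imwrite("pics/p7.png",o[:,:,::-1]);st=sensors.state();print(st["eef_pos"],st["opening"])
E
```

```text
[0.5602 0.0123 0.0176] 0.3302791817834368
```

View pics/p7.png

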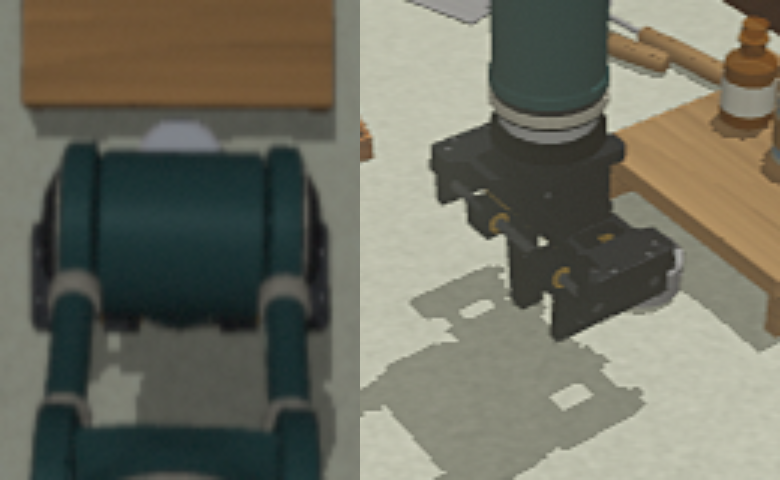

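The tin lies flat just in front of the board (top crop 180,135) and the cradled fingers are behind it. I'll push straight in.

{"method": "play_rows", "body": {
  "moves": [
    {"offset":[-12,0,0],"turn":[0,0,0],"claw":-0.45},
    {"offset":[-25,0,0],"turn":[0,0,0],"claw":-0.45},
    {"offset":[-35,0,0],"turn":[0,0,0],"claw":-0.45},
    {"offset":[-42,0,0],"turn":[0,0,0],"claw":-0.45},
    {"offset":[-48,0,0],"turn":[0,0,0],"claw":-0.45}
  ]
}}

```text
time: 28.52
eef_pos: [0.6094, 0.0123, 0.0187]
tool_rot: [-0.001, 3.14, -0.0]
ft_force: [-2.1, -0.2, 3.1]
opening: 0.279
gripper_force: 1.3
```

{"method": "play_rows", "body": {
  "moves": [
    {"offset":[-6,0,0],"turn":[0,0,0],"claw":-0.45},
    {"offset":[-12,0,0],"turn":[0,0,0],"claw":-0.45},
    {"offset":[-18,0,0],"turn":[0,0,0],"claw":-0.45},
    {"offset":[-24,0,0],"turn":[0,0,0],"claw":-0.45},
    {"offset":[-30,0,0],"turn":[0,0,0],"claw":-0.45}
  ]
}}

```text
time: 28.93
eef_pos: [0.6381, 0.0123, 0.0177]
tool_rot: [0.001, -3.141, 0.0]
ft_force: [-3.1, -0.4, 2.0]
opening: 0.277
gripper_force: 1.5
```

{"method": "play_rows", "body": {
  "moves": [
    {"offset":[-5,0,0],"turn":[0,0,0],"claw":-0.45},
    {"offset":[-10,0,0],"turn":[0,0,0],"claw":-0.45},
    {"offset":[-14,0,0],"turn":[0,0,0],"claw":-0.45},
    {"offset":[-18,0,0],"turn":[0,0,0],"claw":-0.45},
    {"offset":[-20,0,0],"turn":[0,0,0],"claw":-0.45}
  ]
}}

```text
time: 29.35
eef_pos: [0.6587, 0.0123, 0.0177]
tool_rot: [-0.001, 3.141, 0.0]
ft_force: [-2.1, -0.1, 1.5]
opening: 0.273
gripper_force: 1.2
```

{"method": "play_rows", "body": {
  "moves": [
    {"offset":[0,0,0],"turn":[0,0,0],"claw":-0.45},
    {"offset":[0,0,0],"turn":[0,0,0],"claw":-0.45}
  ]
}}

```text
time: 29.52
eef_pos: [0.6586, 0.0123, 0.0177]
tool_rot: [-0.001, 3.14, -0.0]
ft_force: [-0.2, 0.4, 0.1]
opening: 0.278
gripper_force: 0.0
```

{"method": "play_rows", "body": {
  "moves": [
    {"offset":[15,0,0],"turn":[0,0,0],"claw":-0.45},
    {"offset":[45,0,0],"turn":[0,0,0],"claw":-0.45},
    {"offset":[80,0,-10],"turn":[0,0,0],"claw":-0.45},
    {"offset":[115,0,-30],"turn":[0,0,0],"claw":-0.45},
    {"offset":[150,0,-50],"turn":[0,0,0],"claw":-0.45}
  ]
}}

```text
time: 29.93
eef_pos: [0.5057, 0.0122, 0.067]
tool_rot: [0.001, -3.14, -0.0]
ft_force: [0.3, 0.2, 1.3]
opening: 0.278
gripper_force: 0.0
```

{"method": "play_rows", "body": {
  "moves": [
    {"offset":[20,0,-30],"turn":[0,0,0],"claw":-0.45},
    {"offset":[40,0,-60],"turn":[0,0,0],"claw":-0.45},
    {"offset":[60,0,-90],"turn":[0,0,0],"claw":-0.45},
    {"offset":[80,0,-110],"turn":[0,0,0],"claw":-0.45},
    {"offset":[80,0,-110],"turn":[0,0,0],"claw":-0.45}
  ]
}}

```text
time: 30.35
eef_pos: [0.4283, 0.0122, 0.1823]
tool_rot: [-0.001, 3.133, -0.0]
ft_force: [-0.1, 0.2, 0.5]
opening: 0.272
gripper_force: 0.0
```

```bash
python3 - <<'E'
from h import *
from bench import imaging,sensors
t=imaging.snapshot("top");s=imaging.snapshot("side")
o=np.zeros((580,800,3),np.uint8);o[:240,:320]=cv2.resize(t["color"][140:180,288:341],(320,240),interpolation=cv2.INTER_CUBIC);o[:240,320:]=cv2.resize(s["color"][100:220,240:480],(480,240))
o[240:]=cv2.resize(t["color"][180:300,160:460],(800,340))
cv2.imwrite("pics/p8.png",o[:,:,::-1]);st=sensors.state();print(st["eef_pos"],st["ft_force"])
for r in (158,160,162,164,166,168): print(r,onz("top",(314,r),.026))
E
```

```text
[0.4288 0.0121 0.1788] [0.7335 0.4887 0.5272]
158 [0.6776 0.0131]
160 [0.672  0.0131]
162 [0.6665 0.0131]
164 [0.661  0.0131]
166 [0.6554 0.0131]
168 [0.6499 0.0131]
```

View pics/p8.png

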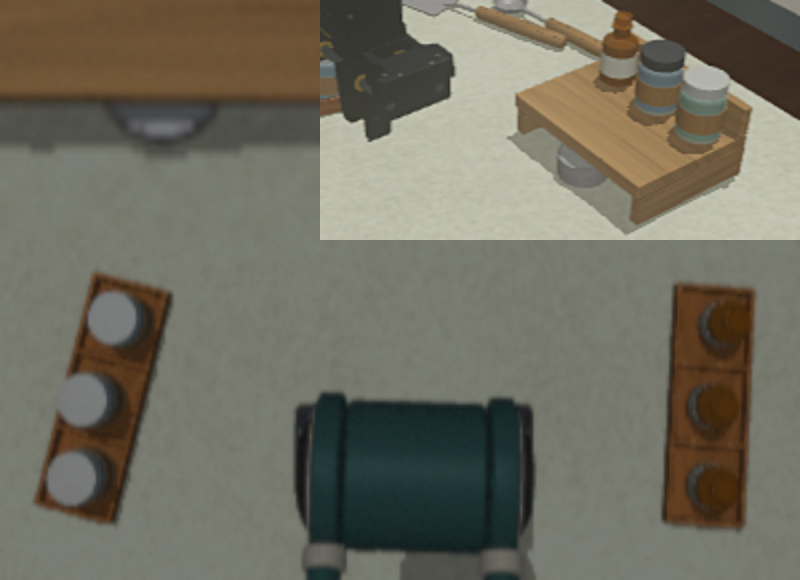

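All glass stands upright in its bays. The tin's back edge is at row ~163 (x≈.664), so its centre is about 17 mm under the board, central and flat. Nothing touches the robot, so I'm handing in.

```bash
python3 -c '
from bench import job
print(job.hand_in())'
```

```text
the job is handed in; nothing more can be done
None
```

The job is handed in at about 30 s of the 128 s allowed (the script returned no verdict): both jars and both bottles stand upright in their tray bays, and the tin is flat under the shelf with about 13 mm showing.

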